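# Put the spacer bars back in the changeover case and shut it

### The arm

A 6-joint arm with a two-finger parallel gripper is mounted at the origin on the work surface. World frame = base frame: x ahead of the robot, y to its left, z up, the work surface at z = 0. Lengths are in mm, angles in rad, forces in N, time in s.
With the tool pointing down it reaches from about 325 to 900 mm from the base axis. Payload 6.1 kg.
Tool frame: the origin (TCP) lies at the very end of the fingers, on their centre line; the grasp point (between the pads) lies r.grip_point_offset behind it (r.grip_point_offset is the distance from the TCP to the grasp point, in mm); z points along the fingers, y is the direction in which the jaws open and shut (so a half turn about z gives the same grasp; the last joint's range is limited). The gripper opens to 85 mm and grips with 20 to 120 N. Pads are 22 mm wide; open, the fingers measure 114 mm over their backs; the gripper's body (76 mm by 85 mm) begins 54 mm behind the grasp point. The pads swing forward as they close: fully open they stand 13 mm farther back than shut.
Start: joints at [-1.464, 0.22, 1.526, -0, 1.395, -0.126], TCP at [144.183, -608.134, 231.3] pointing down, gripper open.
Joint ranges: [-2.98, 2.98], [-0.91, 2.08], [0.09, 2.57], [-1.24, 4.39], [0.2, 2.65], [-2.68, 2.68]. Speed limits (rad/s): [2.57, 2.57, 3.01, 3.14, 3.14, 3.14].

### API

Orientations are given as a unit quaternion [x, y, z, w].
In Python, from rig import r, camera, ticket, recognise gives the robot as it stands. The module is installed in compiled form; this text tells all that it offers.
- The arm moves only by the shell command python3 -m handwheel 'ROWS' [OPENING] [FORCE]. ROWS is JSON, a list that holds one entry, the list of rows, each a list of 6 numbers: the shift along the world's x, y, z in cm, then the turn, a rotation vector about the world's x, y, z in degrees. In form: [[[tx, ty, tz, rx, ry, rz], ...]]. A call has 1 to 5 rows; each row is the pose to reach, as a shift and turn from the pose commanded when the call began; what a row does not reach only later rows make up. A row lasts 1/8 s, in which the tool goes at most 62.5 mm and 10.7 degrees, less where a joint would pass 70% of its speed; a pose out of reach is approached as far as the arm can. A call with a gripper value outside its range is refused whole. OPENING is the finger opening in cm, from 0 to 8.54, set as the call begins (- or left out, the last holds). The fingers move at their own pace and stop on an object; FORCE is the grip in N (left out, the last holds). Time passes only in rows, so rows that repeat a pose let the fingers close. It gives the time, the measured TCP pose, the force and the opening at its end, in the units of the state.
- r.observe(): the state, without advancing time (a new reading comes with each control period).
- camera(name): name is "scene" or "side" or "wrist"; returns a dict with "image" (480x640x3 uint8, red, green, blue), "camera_matrix" (3x3 intrinsics, pixels), "R" (3x3) and "t" (3): a world point X has camera coordinates R X + t. Camera axes: x right, y down, z forward; pixel columns grow to the right and rows downward; lengths in mm; the calibration is good to about 2 mm. A picture is of the moment at which its call begins. There is no depth.
- ticket.job_done(): hands the job in, once; it reports no verdict.
Trained networks look in a picture, given as the dict that the camera call returned (one of the last four; its "shot" number tells which), for a name from the list of things; names that differ only in an ending like _2 or _b are one class to them, and where a whole thing is asked for, a point or a joint stands for the part that bears it (a point fixed in the world has none). Each returns a list of dicts, best first, with "p" (0 to 1); they miss things now and then, are a little off and sometimes report something else, mostly with a low value. They report only what shows in the picture. A call takes as long as a camera call. They do not tell look-alikes from the thing itself.
- recognise(picture, query): "position" ([column, row] in pixels, amid what is visible of it).
The state is a dict: "time": time; "joints": joint angles; "joint_vel": joint speeds; "tau": joint torques, N m; "ee_pos": TCP position; "tcp_rot": TCP orientation; "ft_force": force on the tool from outside, world axes, zero at the start; "wrist_torque": the same for the moment, N m; "gripper_width": opening from 0.0 (shut) to 1.0 (fully open).
Only numpy, scipy, OpenCV 4.12 (cv2) and the standard library are available. Lean on these libraries where they do the work, as an engineer would, in place of code of your own. Each camera call takes 0.05 s, during which the arm holds its last target. There are 200 camera calls.

### The job

Put the three loose steel spacer bars from the white board back into the open plastic case, each lying flat in a pocket of its own: the shorter one in the row of short pockets, the two longer ones in the row of long pockets. Then swing the lid over and press it down until its rim meets the rim of the base. Leave the short bar that is already in the case in its pocket, and do not disturb the nut, the knob and the steel cup.

Things in the scene. Friction and masses are not known exactly. Their poses are not given: they have to be found in the camera images.
- short_bar: stainless square bar, 20 x 20 mm in section with a short round spigot (12 mm diameter, 8 mm long) at each end, 60 mm long overall, lying flat on the white board. Origin: centre of its underside; x along its length (either way round is the same), z up. About 150 g; the loose bar that is shorter than the other two
- long_bar_1: stainless square bar, 20 x 20 mm in section with a short round spigot (12 mm diameter, 8 mm long) at each end, 80 mm long overall, lying flat on the white board. Origin: centre of its underside; x along its length (either way round is the same), z up. About 210 g; one of the two longer bars
- long_bar_2: stainless square bar, 20 x 20 mm in section with a short round spigot (12 mm diameter, 8 mm long) at each end, 80 mm long overall, lying flat on the white board. Origin: centre of its underside; x along its length (either way round is the same), z up. About 210 g; the other of the two longer bars
- stored_bar: a short bar like short_bar (60 mm), already lying in the rear pocket (hinge side) of the short row; stays there. Origin: centre of its underside
- case: base of a white plastic case, fixed, 184 (x) by 150 mm (y), walls 5 mm thick, rim 17 mm and inner floor 5 mm above the table. Origin: centre of its underside. A 6 mm rim-high divider at x = -10 mm parts the row of two short pockets (-x side) from the row of two long ones (+x side); pockets lie side by side along y, bars in them along x. Lid hinged on the +y wall
- short_front (a point): centre of the white floor of the front (away from the hinge) pocket of the short row, 5 mm above the table; pocket 74 mm along the case's x, 28 mm along y, between grey steps 5 mm higher and 24 to 30 mm wide (finger room; pocket centres 52 mm apart, 44 mm from the wall). A seated bar stands 15 mm proud of the steps; axes as the case's, point at x = -50, y = -26 mm; empty at the start
- long_front (a point): centre of the white floor of the front (away from the hinge) pocket of the long row, 5 mm above the table; pocket 94 mm along the case's x, 28 mm along y, between grey steps 5 mm higher and 24 to 30 mm wide (finger room; pocket centres 52 mm apart, 44 mm from the wall). A seated bar stands 15 mm proud of the steps; axes as the case's, point at x = 40, y = -26 mm; empty at the start
- long_rear (a point): centre of the white floor of the rear (hinge side) pocket of the long row, 5 mm above the table; pocket 94 mm along the case's x, 28 mm along y, between grey steps 5 mm higher and 24 to 30 mm wide (finger room; pocket centres 52 mm apart, 44 mm from the wall). A seated bar stands 15 mm proud of the steps; axes as the case's, point at x = 40, y = 26 mm; empty at the start
- hinge_mid (a point): middle of the lid's hinge line, which runs along the case's x at y = +75 mm, 17 mm above the table; axes as the case's
- lid (a joint): angle of the lid: 0 shut (rims touching), grows as it opens towards the case's +y side, 1.57 upright, end stop 2.6; starts at about 1.9 to 2.4. The hinge has friction (about 0.14 N m): the lid stays at any angle and needs about 1 to 2 N at its free edge; shut, its stop is rigid
- lid_edge (a point): middle of the lid's free edge, 150 mm from the hinge, at half the lid's depth. The lid is a shell 184 mm wide, 150 mm from hinge to edge, 18 mm deep (4 mm panel, 14 mm rim; 140 g); shut, its outside lies 35 mm above the table, with three 1 mm ribs. A grey finger tab, 50 mm wide, 10 mm thick, stands 12 mm out beyond the middle of the edge
- board: white cutting board, fixed, 300 mm (x) by 370 mm (y), 10 mm thick; the loose bars, the nut and the knob lie on it. Origin: centre of its underside
- nut: steel union nut, 42 mm across, 20 mm high, on the board; leave it. Origin: centre of its underside
- knob: black plastic knob, 38 mm across, 25 mm high, on the board; leave it. Origin: centre of its underside
- cup: open steel cup, 72 mm across, 75 mm high, beyond the case; leave it. Origin: centre of its underside
There are look-alikes about, which are no part of the job. What is shaped like the short_bar but orange or red is not meant.

How it is judged:
By the outcome, as a careful person would: the job done as asked, in the order asked, and still so for the second after the job is handed in, with the robot touching nothing.
It also fails if it takes over 72 s, if anything falls off the work surface, if the arm or the gripper's body presses on something with over 40 N, if the wrist force passes 120 N, or if a joint passes its speed limit or range.

## Working session

There is one attempt and no reset: what is moved stays moved. The work goes in short steps, Python scripts to look and compute and a shell command to move; the robot and the scene stay as the last step left them, time stands still between calls to the robot, and variables do not carry over. Pictures are saved under pics/ and viewed, about 8 in all and at most 12, crops included, and the job is handed in when it is done.

```bash
mkdir -p pics
cat > h.py <<'E'
import numpy as np, cv2
from rig import r, camera, ticket, recognise
def proj(c,X):
    X=np.atleast_2d(X); p=(np.array(c["R"])@X.T).T+np.array(c["t"]).ravel(); q=(np.array(c["camera_matrix"])@p.T).T
    return q[:,:2]/q[:,2:]
def back(c,uv,z):
    R=np.array(c["R"]);t=np.array(c["t"]).ravel();K=np.array(c["camera_matrix"])
    d=R.T@np.linalg.solve(K,[uv[0],uv[1],1.]);o=-R.T@t
    return o+d*(z-o[2])/d[2]
def save(c,n): cv2.imwrite('pics/'+n,c["image"][:,:,::-1])
E
python3 - <<'E'
from h import *
s=r.observe();print(s["time"],s["ee_pos"],s["tcp_rot"],r.grip_point_offset)
ims=[]
for n in["scene","side"]:
    c=camera(n);save(c,n+'0.png')
    print(n,-np.array(c["R"]).T@np.array(c["t"]).ravel(),np.array(c["R"])[2])
    for q in["short_bar","long_bar_1","stored_bar","nut","knob","cup","case","lid_edge","board"]:
        for d in recognise(c,q)[:4]: print(q,np.round(d["position"]),round(d["p"],2),np.round(back(c,d["position"],20)[:2]))
E
```

```text
0.0 [ 144.09499375 -607.53537935  230.19625876] [ 9.93232900e-01  1.16135526e-01  1.13202507e-06 -9.73020935e-04] 18.700000000000003
scene [ 996.32631419 -703.82277304  763.23386953] [-0.3725219   0.62793132 -0.68332254]
short_bar [320. 223.] 0.79 [561.  18.]
short_bar [302. 280.] 0.75 [ 608. -120.]
short_bar [367. 248.] 0.57 [667.   3.]
long_bar_1 [249. 346.] 0.69 [ 610. -279.]
long_bar_1 [213. 281.] 0.67 [ 479. -199.]
stored_bar [352. 168.] 0.57 [530. 201.]
nut [153. 362.] 0.73 [ 502. -375.]
knob [244. 409.] 0.65 [ 668. -372.]
knob [303. 278.] 0.24 [ 608. -118.]
cup [434. 246.] 0.81 [769.  66.]
case [389. 151.] 0.59 [571. 297.]
lid_edge [397. 126.] 0.81 [544. 394.]
lid_edge [431. 249.] 0.29 [768.  58.]
board [230. 326.] 0.6 [ 562. -264.]
side [ 487.51214965 -722.08892514  660.20373607] [ 0.15158579  0.72675893 -0.66995761]
short_bar [284. 229.] 0.87 [559.  17.]
short_bar [318. 275.] 0.69 [ 604. -128.]
short_bar [274. 156.] 0.67 [578. 308.]
short_bar [326. 228.] 0.56 [649.   2.]
long_bar_1 [254. 312.] 0.96 [ 475. -193.]
long_bar_1 [337. 338.] 0.59 [ 606. -277.]
stored_bar [256. 182.] 0.61 [519. 205.]
stored_bar [268. 134.] 0.44 [574. 425.]
nut [282. 405.] 0.55 [ 499. -377.]
knob [386. 378.] 0.56 [ 665. -365.]
cup [379. 201.] 0.62 [786.  69.]
cup [272. 156.] 0.17 [571. 312.]
case [273. 154.] 0.7 [576. 320.]
case [338. 340.] 0.35 [ 608. -280.]
lid_edge [266. 134.] 0.98 [570. 428.]
board [293. 351.] 0.74 [ 530. -287.]
board [379. 200.] 0.48 [789.  75.]
```

View pics/scene0.png

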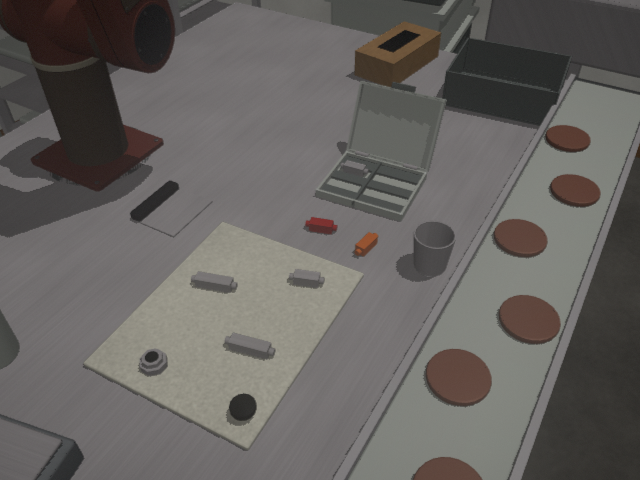

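View pics/side0.png

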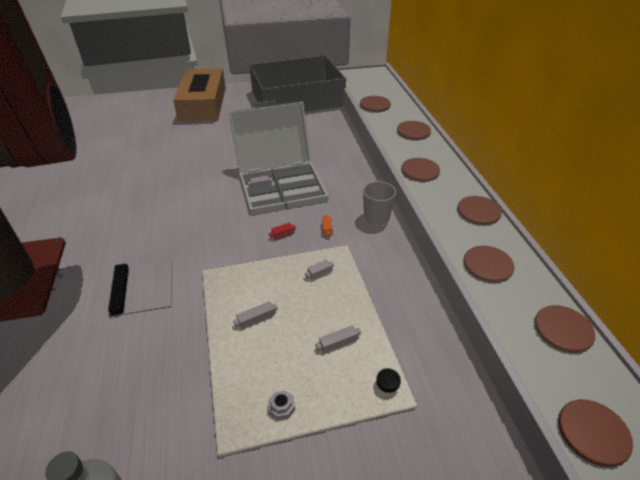

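The pictures show three grey bars on the board: short at scene (307,278), long at (214,282) and (250,346). The case is at (372,185) with its lid open; the red and orange look-alikes lie in front of it. Next I enlarge the case and the bars.

Run:
```python
from h import *
a=cv2.imread('pics/scene0.png')[80:220,312:447];b=cv2.imread('pics/side0.png')[97:217,225:332]
A=cv2.resize(a,(405*1,420),interpolation=cv2.INTER_CUBIC);B=cv2.resize(b,(374,420),interpolation=cv2.INTER_CUBIC)
cv2.imwrite('pics/crop1.png',cv2.convertScaleAbs(np.hstack([A,B]),alpha=1.5))
for n,boxes in(("scene0",[(185,262,243,300),(284,260,330,292),(218,326,280,362)]),("side0",[(228,296,284,334),(300,256,340,284),(308,320,368,356)])):
    im=cv2.imread(f'pics/{n}.png').astype(int)
    for x0,y0,x1,y1 in boxes:
        p=im[y0:y1,x0:x1]; yel=p[:,:,2]-p[:,:,0]
        bg=np.median(yel); m=(yel<bg-10).astype(np.uint8)
        k,l,st,ce=cv2.connectedComponentsWithStats(m); i=1+np.argmax(st[1:,4])
        pts=np.argwhere(l==i)[:,::-1]+[x0,y0]
        print(n,bg,st[i],cv2.minAreaRect(pts.astype(np.float32)))
```

```text
scene0 14.0 [ 9 18 13  7 32] ((200.0, 283.0), (12.0, 6.0), 0.0)
scene0 13.0 [29 25  1  1  1] ((313.0, 285.0), (0.0, 0.0), 0.0)
scene0 13.0 [15 14  1  1  1] ((233.0, 340.0), (0.0, 0.0), 0.0)
side0 22.0 [  6   6  43  28 615] ((255.22125244140625, 315.3185729980469), (15.818440437316895, 45.52008819580078), 67.7509765625)
side0 21.0 [  6   4  27  20 318] ((318.7819519042969, 270.0016174316406), (13.341540336608887, 29.03073501586914), 66.37062072753906)
side0 22.0 [  8   6  45  28 664] ((337.62469482421875, 339.534912109375), (16.776084899902344, 47.16979217529297), 68.74949645996094)
```

View pics/crop1.png

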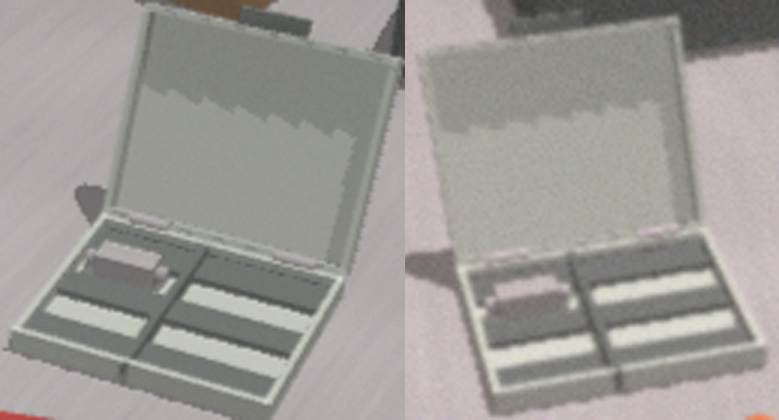

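The crop shows the rim corners of the case, the stored bar in the rear short pocket, and three empty pockets. Now I fit the case, lid and bars.

```bash
cat > fit.py <<'E'
from h import *
from scipy.optimize import least_squares, minimize
def shape(L,p,z0=10):
    b=L/2-8; V=[(x,y,z) for x in(-b,b) for y in(-10,10) for z in(0,20)]
    V+=[(s*L/2,6*np.cos(a),10+6*np.sin(a)) for s in(-1,1) for a in np.linspace(0,6.28,9)]
    V=np.array(V,float); c,s=np.cos(p[2]),np.sin(p[2])
    return np.c_[c*V[:,0]-s*V[:,1]+p[0], s*V[:,0]+c*V[:,1]+p[1], V[:,2]+z0]
def silh(c,X,S=4):
    m=np.zeros((480*S,640*S),np.uint8); h=cv2.convexHull((proj(c,X)*S+S/2).astype(np.float32).round().astype(np.int32))
    cv2.fillConvexPoly(m,h,255); return cv2.resize(m,(640,480),interpolation=cv2.INTER_AREA)/255.
E
python3 - <<'E'
from fit import *
cs={n:camera(n) for n in("scene","side")}
B=[(60,(606,-122),'short'),(80,(477,-196),'long1'),(80,(608,-278),'long2')]
for L,xy,nm in B:
    M={}
    for n,c in cs.items():
        im=cv2.GaussianBlur(c["image"],(3,3),0).astype(int); yel=im[:,:,0]-im[:,:,2]
        u=proj(c,[*xy,20])[0].astype(int); w=(slice(u[1]-26,u[1]+26),slice(u[0]-36,u[0]+36))
        bg=np.median(yel[w]); m=np.zeros((480,640),np.uint8); m[w]=yel[w]<bg*0.6
        k,l,st,_=cv2.connectedComponentsWithStats(m); M[n]=(l==1+np.argmax(st[1:,4])).astype(float)
    for use in(["side"],["scene"],["scene","side"]):
        best=None
        for y in np.linspace(-1.5,1.4,9):
            f=lambda p:sum(np.abs(silh(cs[n],shape(L,p))-M[n]).sum() for n in use)
            o=minimize(f,[*xy,y],method='Nelder-Mead',options=dict(initial_simplex=np.array([[*xy,y],[xy[0]+8,xy[1],y],[xy[0],xy[1]+8,y],[*xy,y+.25]]),maxiter=80))
            if best is None or o.fun<best.fun: best=o
        print(nm,use,best.x.round(3),round(best.fun),[int(M[n].sum()) for n in use])
A=lambda u,v:(312+u/3,80+v/3); S=lambda u,v:(225+(u-405)/3.495,97+v/3.5)
ob={"scene":[A(10,333),A(272,402),A(345,275),A(105,213)],"side":[S(491,392),S(765,347),S(705,230),S(458,266)]}
def corners(p):
    c,s=np.cos(p[2]),np.sin(p[2]);V=np.array([(-92,-75),(92,-75),(92,75),(-92,75)])
    return np.c_[V@np.array([[c,s],[-s,c]])+p[:2],[17]*4]
for use in(["scene"],["side"],["scene","side"]):
    o=least_squares(lambda p:np.concatenate([(proj(cs[n],corners(p))-ob[n]).ravel() for n in use]),[575,180,0])
    print('case',use,o.x.round(3),o.fun.round(1))
p=o.x;c,s=np.cos(p[2]),np.sin(p[2]);R=np.array([[c,-s],[s,c]])
for nm,v in dict(sf=(-50,-26),lf=(40,-26),lr=(40,26)).items():
    X=[*(R@v+p[:2]),5];print(nm,np.round(X),[proj(cs[n],X)[0].round(1) for n in cs])
for n in cs:
  e=recognise(cs[n],"lid_edge")[0]["position"]
  for a in np.arange(1.6,2.5,.1):
    yy=75+150*np.cos(a)-(-9)*0; X=[*(R@[0,75-150*np.cos(a)+9*np.sin(a)]+p[:2]),17+150*np.sin(a)+9*np.cos(a)]
    print(n,round(a,1),np.round(X),proj(cs[n],X)[0].round(1),np.round(e,1))
E
```

```text
short ['side'] [ 6.08236e+02 -1.14781e+02  4.22000e-01] 43 [367]
short ['scene'] [ 6.10970e+02 -1.14886e+02  3.33000e-01] 56 [496]
short ['scene', 'side'] [ 6.10132e+02 -1.14781e+02  3.48000e-01] 115 [496, 367]
long1 ['side'] [ 4.76798e+02 -1.99861e+02  2.99000e-01] 69 [642]
long1 ['scene'] [ 4.79671e+02 -2.00071e+02  2.87000e-01] 56 [679]
long1 ['scene', 'side'] [ 4.78478e+02 -1.99917e+02  2.90000e-01] 140 [679, 642]
long2 ['side'] [ 6.07075e+02 -2.79112e+02  2.22000e-01] 61 [703]
long2 ['scene'] [ 6.10255e+02 -2.79213e+02  2.11000e-01] 63 [842]
long2 ['scene', 'side'] [ 6.08291e+02 -2.79268e+02  2.09000e-01] 149 [842, 703]
case ['scene'] [5.85756e+02 1.87707e+02 8.80000e-02] [ 0.6 -1.1  0.2  0.8  0.3  0.3 -1.1 -0.1]
case ['side'] [5.80989e+02 1.85611e+02 6.80000e-02] [-0.2  0.4 -0.  -0.2  0.7 -0.6 -0.4  0.1]
case ['scene', 'side'] [5.83680e+02 1.87873e+02 8.00000e-02] [-0.4 -1.7 -1.2  0.6 -0.4  0.2 -1.5 -0.6  1.4 -0.1  1.1 -1.2  1.1 -1.4
  0.3 -0.2]
sf [536. 158.   5.] [array([344. , 185.8]), array([265.5, 197.3])]
lf [626. 165.   5.] [array([385. , 197.5]), array([302.4, 190.9])]

[... 347 characters left out ...]
 2.1 [571. 346. 142.] [403.6  89.9] [397.7 122.8]
scene 2.2 [570. 358. 133.] [405.2  91.2] [397.7 122.8]
scene 2.3 [569. 369. 123.] [406.6  93.1] [397.7 122.8]
scene 2.4 [568. 379. 112.] [407.7  95.6] [397.7 122.8]
side 1.6 [577. 276. 167.] [271.3 109.4] [269.7 137.3]
side 1.7 [575. 291. 165.] [270.1 107.5] [269.7 137.3]
side 1.8 [574. 305. 161.] [269.  106.2] [269.7 137.3]
side 1.9 [573. 319. 156.] [267.9 105.5] [269.7 137.3]
side 2.0 [572. 333. 150.] [267.  105.6] [269.7 137.3]
side 2.1 [571. 346. 142.] [266.2 106.2] [269.7 137.3]
side 2.2 [570. 358. 133.] [265.6 107.4] [269.7 137.3]
side 2.3 [569. 369. 123.] [265.1 109.2] [269.7 137.3]
side 2.4 [568. 379. 112.] [264.7 111.6] [269.7 137.3]
```

Both cameras agree to about 3 mm. I move over the second long bar and look with the wrist camera.

```bash
python3 -m handwheel '[[[23,16.5,0,0,0,0],[23,16.5,0,0,0,0],[23,16.5,0,0,0,0],[23,16.5,0,0,0,0],[23,16.5,0,0,0,0]]]' 6 60; python3 -m handwheel '[[[23.4,16.4,0,0,0,-1.3],[23.4,16.4,0,0,0,-1.3],[23.4,16.4,0,0,0,-1.3],[23.4,16.4,0,0,0,-1.3],[23.4,16.4,0,0,0,-1.3]]]'
python3 - <<'E'
from fit import *
c=camera("wrist");s=r.observe();print(s["time"],s["ee_pos"],s["tcp_rot"],s["ft_force"],s["gripper_width"])
save(c,'w0.png');print(-np.array(c["R"]).T@np.array(c["t"]).ravel(),np.array(c["R"])[2])
for q in["short_bar","long_bar_1"]:
  for d in recognise(c,q)[:3]: print(q,np.round(d["position"]),round(d["p"],2),back(c,d["position"],20).round(1))
im=c["image"].copy()
for L,p in((80,(608.3,-279.3,.21)),(60,(610,-114.8,.348)),(80,(478.5,-200,.29))):
    cv2.polylines(im,[cv2.convexHull(proj(c,shape(L,p)).astype(np.float32)).astype(np.int32)],True,(255,0,0))
cv2.imwrite('pics/w0o.png',im[:,:,::-1])
E
```

```text
time: 1.82
ee_pos: [376.5, -441.0, 231.6]
tcp_rot: [0.993, 0.117, 0.0, 0.0]
ft_force: [-0.0, -0.5, -0.4]
gripper_width: 0.704
time: 2.45
ee_pos: [610.4, -276.7, 231.2]
tcp_rot: [0.994, 0.106, 0.0, -0.0]
ft_force: [0.2, -0.8, 0.3]
gripper_width: 0.702
2.5 [ 612.76270106 -274.17960131  231.06953131] [ 9.94260955e-01  1.06971265e-01  1.27127361e-03 -8.28225350e-04] [-1.97584857  2.75269055 -0.24484336] 0.7000033039970639
[ 680.20798777 -262.01215582  373.3658814 ] [-0.27354477 -0.05833662 -0.96008859]
short_bar [13. 86.] 0.94 [653.4  -4.   20. ]
short_bar [392. 331.] 0.74 [ 501.8 -366.3   20. ]
short_bar [140. 162.] 0.62 [ 613.2 -111.6   20. ]
long_bar_1 [325. 205.] 0.97 [ 610.1 -275.9   20. ]
long_bar_1 [212. 298.] 0.89 [ 499.9 -189.2   20. ]
```

View pics/w0o.png

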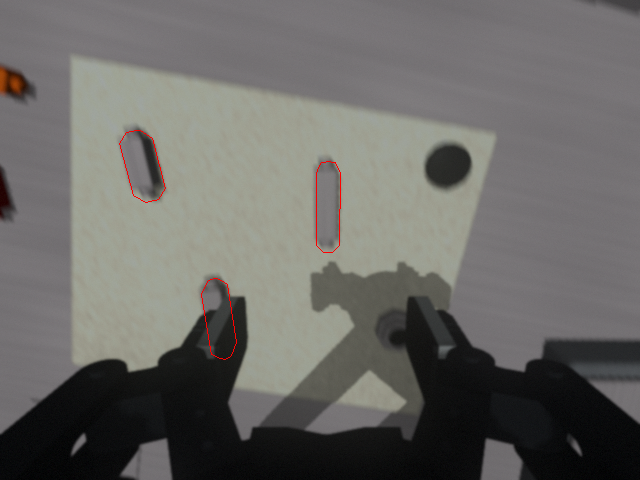

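The wrist view shows long bar 2 at pixel (328,205), within about 2–3 mm of the fit. The arm was still settling, so I measure again at rest and fit in this view.

```bash
cat >> fit.py <<'E'
def barfit(c,L,xy,y0,z0=10,k=0.6,hw=70):
    im=cv2.GaussianBlur(c["image"],(3,3),0).astype(int); yel=im[:,:,0]-im[:,:,2]
    u=proj(c,[*xy,z0+10])[0].astype(int); w=(slice(max(u[1]-hw,0),u[1]+hw),slice(max(u[0]-hw,0),u[0]+hw))
    bg=np.median(yel[w]); m=np.zeros((480,640),np.uint8); m[w]=(yel[w]<bg*k)
    n,l,st,ce=cv2.connectedComponentsWithStats(m); i=min((i for i in range(1,n) if st[i,4]>150),key=lambda i:np.hypot(*(ce[i]-u))); M=(l==i).astype(float)
    f=lambda p:np.abs(silh(c,shape(L,p,z0),2)-M).sum()
    o=minimize(f,[*xy,y0],method='Nelder-Mead',options=dict(initial_simplex=np.array([[*xy,y0],[xy[0]+6,xy[1],y0],[xy[0],xy[1]+6,y0],[*xy,y0+.15]]),maxiter=80))
    return o.x.round(3),round(o.fun),int(M.sum())
E
python3 -m handwheel '[[[0,0,0,0,0,0],[0,0,0,0,0,0]]]'
python3 - <<'E'
from fit import *
c=camera("wrist");s=r.observe();print(s["time"],s["ee_pos"],s["tcp_rot"])
print(barfit(c,80,(610,-279),.21));print(barfit(c,60,(610,-115),.348))
E
```

```text
time: 2.85
ee_pos: [607.3, -280.2, 231.4]
tcp_rot: [0.995, 0.104, -0.0, 0.0]
ft_force: [-0.4, -0.6, -0.0]
gripper_width: 0.702
2.9 [ 607.32648513 -280.23914967  231.4910385 ] [ 9.94580317e-01  1.03971068e-01 -4.17084006e-07  9.82321543e-05]
(array([ 6.09235e+02, -2.77895e+02,  2.14000e-01]), 176, 1953)
(array([ 6.11654e+02, -1.12657e+02,  3.44000e-01]), 351, 2018)
```

```bash
python3 -m handwheel '[[[0.1,0.1,-6,0,0,0],[0.1,0.1,-12,0,0,0],[0.1,0.1,-17,0,0,0],[0.1,0.1,-20,0,0,0],[0.1,0.1,-21.5,0,0,0]]]'; python3 -m handwheel '[[[0,0,0,0,0,0],[0,0,0,0,0,0],[0,0,0,0,0,0],[0,0,0,0,0,0],[0,0,0,0,0,0]]]' 1.0 60; python3 -m handwheel '[[[0,0,2,0,0,0],[0,0,8,0,0,0],[0,0,13,0,0,0],[0,0,13,0,0,0]]]'
```

```text
time: 3.52
ee_pos: [607.4, -278.2, 14.1]
tcp_rot: [0.995, 0.104, -0.001, -0.001]
ft_force: [-0.0, -0.6, -0.1]
gripper_width: 0.702
time: 4.15
ee_pos: [610.7, -279.2, 18.9]
tcp_rot: [0.994, 0.105, 0.002, 0.001]
ft_force: [-0.7, -0.1, 6.8]
gripper_width: 0.215
time: 4.65
ee_pos: [612.6, -280.0, 154.2]
tcp_rot: [0.994, 0.105, 0.005, 0.004]
ft_force: [0.2, -0.4, -1.5]
gripper_width: 0.214
```

```bash
python3 -m handwheel '[[[0.8,25,5,0,0,-7.3],[0.8,25,5,0,0,-7.3],[0.8,25,5,0,0,-7.3],[0.8,25,5,0,0,-7.3],[0.8,25,5,0,0,-7.3]]]'; python3 -m handwheel '[[[0.5,15,0,0,0,0],[0.5,15,0,0,0,0],[0.5,15,0,0,0,0],[0.5,15,0,0,0,0],[0.5,15,0,0,0,0]]]'; python3 -m handwheel '[[[0,0,0,0,0,0],[0,0,0,0,0,0]]]'
python3 - <<'E'
from fit import *
c=camera("wrist");s=r.observe();print(s["time"],s["ee_pos"],s["tcp_rot"],s["ft_force"])
im=c["image"].copy()
p=(583.5,187.5,.08);C,S=np.cos(p[2]),np.sin(p[2])
W=lambda x,y,z:[C*x-S*y+p[0],S*x+C*y+p[1],z]
def poly(P,col): cv2.polylines(im,[proj(c,P).round().astype(np.int32)],True,col)
poly([W(x,y,17) for x,y in((-92,-75),(92,-75),(92,75),(-92,75))],(255,0,0))
for cx,hl,cy in((-50,37,-26),(40,47,-26),(40,47,26)): poly([W(cx+a*hl,cy+b*14,10) for a,b in((-1,-1),(1,-1),(1,1),(-1,1))],(0,255,0))
cv2.imwrite('pics/w1.png',im[:,:,::-1]); np.save('w1.npy',c,allow_pickle=True)
E
```

```text
time: 5.28
ee_pos: [616.9, -23.6, 196.8]
tcp_rot: [0.999, 0.044, 0.0, -0.001]
ft_force: [0.1, -0.2, -2.2]
gripper_width: 0.211
time: 5.9
ee_pos: [621.8, 120.5, 195.5]
tcp_rot: [0.999, 0.041, -0.001, 0.0]
ft_force: [-0.6, -1.0, -2.2]
gripper_width: 0.217
time: 6.15
ee_pos: [622.3, 120.6, 196.3]
tcp_rot: [0.999, 0.041, -0.0, 0.0]
ft_force: [0.6, 0.2, -2.0]
gripper_width: 0.216
6.2 [622.31506239 120.83030284 196.34546131] [9.99173546e-01 4.06475308e-02 1.79679669e-05 4.41023082e-05] [ 0.4055245  -0.37738869 -1.62853597]
```

View pics/w1.png

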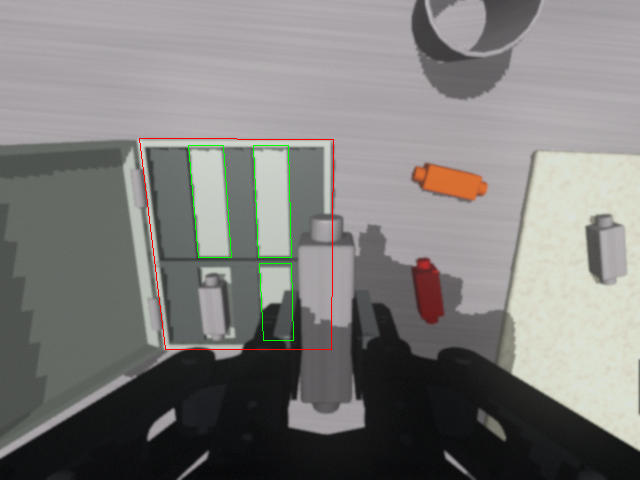

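The overlay agrees with the pockets to about 1 mm. I place into long_rear, going down in stages.

```bash
python3 -m handwheel '[[[-0.1,5,-3,0,0,0],[-0.1,9.5,-6,0,0,0],[-0.1,9.5,-12,0,0,0],[-0.1,9.5,-16.5,0,0,0],[-0.1,9.5,-16.5,0,0,0]]]'; python3 -m handwheel '[[[0,0,-0.7,0,0,0],[0,0,-1.3,0,0,0],[0,0,-1.3,0,0,0],[0,0,-1.3,0,0,0]]]';  python3 -m handwheel '[[[0,0,-0.2,0,0,0],[0,0,-0.2,0,0,0]]]'
```

```text
time: 6.82
ee_pos: [617.0, 215.7, 26.3]
tcp_rot: [0.999, 0.041, -0.005, 0.001]
ft_force: [-0.6, -0.1, -2.5]
gripper_width: 0.213
time: 7.32
ee_pos: [621.9, 217.0, 19.4]
tcp_rot: [0.999, 0.041, 0.001, -0.0]
ft_force: [-0.1, 0.1, -2.6]
gripper_width: 0.215
time: 7.58
ee_pos: [621.1, 216.9, 16.2]
tcp_rot: [0.999, 0.041, -0.0, 0.0]
ft_force: [0.3, 0.5, -2.0]
gripper_width: 0.216
```

```bash
python3 -m handwheel '[[[0,0,-0.3,0,0,0],[0,0,-0.3,0,0,0],[0,0,-0.3,0,0,0]]]'; python3 -m handwheel '[[[0,0,-0.1,0,0,0],[0,0,-0.15,0,0,0],[0,0,-0.15,0,0,0]]]'
```

```text
time: 7.95
ee_pos: [621.5, 217.0, 13.9]
tcp_rot: [0.999, 0.041, 0.0, -0.0]
ft_force: [-1.7, -0.7, 3.4]
gripper_width: 0.212
time: 8.32
ee_pos: [621.5, 217.0, 13.8]
tcp_rot: [0.999, 0.041, 0.0, 0.0]
ft_force: [-7.2, -1.9, 14.0]
gripper_width: 0.211
```

The bar is seated: contact came at TCP 13.8, the same 8.9 mm offset above the bar's underside as at the grasp. I release it and go to the first long bar.

```bash
python3 -m handwheel '[[[0,0,0.15,0,0,0],[0,0,0.15,0,0,0],[0,0,0.15,0,0,0]]]' 3.8; python3 -m handwheel '[[[0,0,1,0,0,0],[0,0,5,0,0,0],[0,0,10,0,0,0],[0,-5,14,0,0,0],[0,-10,15,0,0,0]]]'; python3 -m handwheel '[[[-7,-16,0,0,0,6],[-7,-16,0,0,0,12],[-7,-16,0,0,0,12],[-7,-16,0,0,0,12],[-7,-16,0,0,0,12]]]' 6;  python3 -m handwheel '[[[-7.2,-15.7,3,0,0,0],[-7.2,-15.7,3,0,0,0],[-7.2,-15.7,3,0,0,0],[-7.2,-15.7,3,0,0,0],[-7.2,-15.7,3,0,0,0]]]'; python3 -m handwheel '[[[0,0,0,0,0,0],[0,0,0,0,0,0]]]'
python3 - <<'E'
from fit import *
c=camera("wrist");s=r.observe();print(s["time"],s["ee_pos"],s["tcp_rot"],s["ft_force"])
print(barfit(c,80,(480,-199),.29))
im=c["image"].copy();cv2.polylines(im,[cv2.convexHull(proj(c,shape(80,(479.5,-199,.29))).astype(np.float32)).astype(np.int32)],True,(255,0,0))
c2=camera("side");b=c2["image"][97:217,225:332]
im[:240,:214]=cv2.resize(b,(214,240),interpolation=cv2.INTER_CUBIC);cv2.imwrite('pics/w2.png',im[:,:,::-1])
E
```

```text
time: 8.7
ee_pos: [621.0, 216.8, 12.9]
tcp_rot: [0.999, 0.041, -0.0, 0.0]
ft_force: [-1.0, 0.2, -0.4]
gripper_width: 0.447
time: 9.32
ee_pos: [623.4, 116.6, 168.3]
tcp_rot: [0.999, 0.042, 0.004, -0.0]
ft_force: [0.7, -0.6, -0.6]
gripper_width: 0.445
time: 9.95
ee_pos: [551.6, -43.0, 164.0]
tcp_rot: [0.989, 0.145, 0.001, -0.0]
ft_force: [0.1, 0.8, 0.8]
gripper_width: 0.706
time: 10.58
ee_pos: [480.0, -198.9, 193.3]
tcp_rot: [0.989, 0.146, 0.0, -0.0]
ft_force: [0.2, -0.5, -0.6]
gripper_width: 0.702
time: 10.82
ee_pos: [479.6, -198.8, 193.0]
tcp_rot: [0.989, 0.147, -0.0, -0.0]
ft_force: [-0.8, -0.8, 0.3]
gripper_width: 0.704
10.875 [ 479.52958342 -199.0191979   192.98664582] [ 9.89216255e-01  1.46461963e-01 -1.98929422e-04 -2.34214563e-04] [-0.79293549 -0.86209986 -0.40444636]
(array([ 4.78551e+02, -1.98421e+02,  3.02000e-01]), 222, 2338)
```

View pics/w2.png

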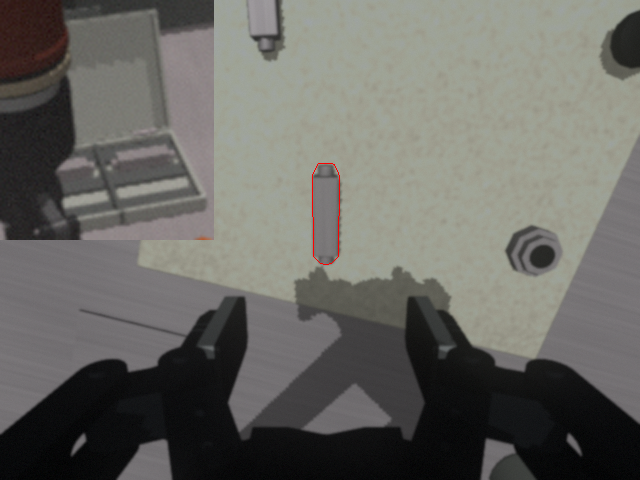

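Long bar 2 lies in the rear long pocket (inset). Long bar 1 at (326,213) is centred under the tool, so I pick it up and carry it to long_front.

```bash
python3 -m handwheel '[[[0,0,-6,0,0,0],[0,0,-12,0,0,0],[0,0,-16,0,0,0],[0,0,-17.6,0,0,0],[0,0,-17.6,0,0,0]]]'; python3 -m handwheel '[[[0,0,0,0,0,0],[0,0,0,0,0,0],[0,0,0,0,0,0],[0,0,0,0,0,0],[0,0,0,0,0,0]]]' 1.0 60; python3 -m handwheel '[[[0,0,2,0,0,0],[0,0,7,0,0,0],[2,4,12,0,0,0],[3,9,12,0,0,-6],[4,14,12,0,0,-12]]]'; python3 -m handwheel '[[[10.6,22.3,0,0,0,0],[10.6,22.3,0,0,0,0],[10.6,22.3,0,0,0,0],[10.6,22.3,0,0,0,0],[10.6,22.3,0,0,0,0]]]'; python3 -m handwheel '[[[0,0,0,0,0,0],[0,0,0,0,0,0]]]'
```

```text
time: 11.55
ee_pos: [478.9, -199.8, 16.9]
tcp_rot: [0.989, 0.146, -0.001, -0.0]
ft_force: [-0.3, 0.3, 0.6]
gripper_width: 0.701
time: 12.18
ee_pos: [480.6, -200.8, 19.4]
tcp_rot: [0.989, 0.146, 0.001, 0.001]
ft_force: [-1.7, 0.9, 6.2]
gripper_width: 0.21
time: 12.8
ee_pos: [520.3, -59.1, 139.4]
tcp_rot: [0.999, 0.039, 0.002, 0.001]
ft_force: [-0.0, -0.6, -2.5]
gripper_width: 0.211
time: 13.42
ee_pos: [625.9, 167.0, 137.4]
tcp_rot: [0.999, 0.044, 0.001, -0.001]
ft_force: [-1.0, -0.9, -2.5]
gripper_width: 0.214
time: 13.68
ee_pos: [624.8, 161.6, 137.4]
tcp_rot: [0.999, 0.041, -0.0, 0.0]
ft_force: [-0.3, -0.7, -2.9]
gripper_width: 0.215
```

```bash
python3 -m handwheel '[[[0.1,0.28,-5,0,0,0],[0.1,0.28,-10,0,0,0],[0.1,0.28,-11.2,0,0,0],[0.1,0.28,-11.8,0,0,0],[0.1,0.28,-11.8,0,0,0]]]'; python3 -m handwheel '[[[0,0,-0.3,0,0,0],[0,0,-0.5,0,0,0],[0,0,-0.6,0,0,0],[0,0,-0.65,0,0,0],[0,0,-0.65,0,0,0]]]'
```

```text
time: 14.3
ee_pos: [627.7, 165.5, 21.3]
tcp_rot: [0.999, 0.041, 0.001, -0.0]
ft_force: [-0.3, -0.2, -2.5]
gripper_width: 0.216
time: 14.92
ee_pos: [626.6, 165.8, 14.4]
tcp_rot: [0.999, 0.041, 0.0, 0.0]
ft_force: [-2.7, -1.0, 6.1]
gripper_width: 0.21
```

Contact came at 14.4, as predicted, so the bar is seated. I release it and go to the short bar.

```bash
python3 -m handwheel '[[[0,0,0.1,0,0,0],[0,0,0.1,0,0,0],[0,0,0.1,0,0,0]]]' 3.8; python3 -m handwheel '[[[0,0,1,0,0,0],[0,0,6,0,0,0],[0,0,12,0,0,0],[0,-5,14,0,0,8],[0,-10,15,0,0,15.2]]]'; python3 -m handwheel '[[[-1.6,-17.9,2,0,0,0],[-1.6,-17.9,2,0,0,0],[-1.6,-17.9,2,0,0,0],[-1.6,-17.9,2,0,0,0],[-1.6,-17.9,2,0,0,0]]]' 6; python3 -m handwheel '[[[0,0,0,0,0,0],[0,0,0,0,0,0],[0,0,0,0,0,0]]]'
python3 - <<'E'
from fit import *
c=camera("wrist");s=r.observe();print(s["time"],s["ee_pos"],s["tcp_rot"],s["ft_force"])
print(barfit(c,60,(611,-113.5),.345))
im=c["image"].copy();cv2.polylines(im,[cv2.convexHull(proj(c,shape(60,(611,-113.5,.345))).astype(np.float32)).astype(np.int32)],True,(255,0,0))
c2=camera("scene");b=c2["image"][140:220,312:432]
im[:160,:240]=cv2.resize(b,(240,160),interpolation=cv2.INTER_CUBIC);cv2.imwrite('pics/w3.png',im[:,:,::-1])
E
```

```text
time: 15.3
ee_pos: [626.3, 165.7, 13.8]
tcp_rot: [0.999, 0.041, 0.0, -0.0]
ft_force: [0.9, 0.2, 0.4]
gripper_width: 0.441
time: 15.92
ee_pos: [627.5, 65.2, 167.3]
tcp_rot: [0.984, 0.176, 0.002, 0.001]
ft_force: [1.2, -0.6, -0.2]
gripper_width: 0.444
time: 16.55
ee_pos: [610.2, -113.1, 184.2]
tcp_rot: [0.985, 0.173, 0.0, -0.0]
ft_force: [0.2, 0.3, 0.5]
gripper_width: 0.702
time: 16.92
ee_pos: [610.3, -112.3, 183.7]
tcp_rot: [0.985, 0.174, -0.0, -0.0]
ft_force: [-0.6, 0.1, 0.1]
gripper_width: 0.7
16.975 [ 610.26152611 -112.54867169  183.67823668] [ 9.84797769e-01  1.73704759e-01 -8.40123865e-05 -5.58002816e-05] [-0.52392226 -0.44476186  0.49805286]
(array([ 6.15019e+02, -1.10639e+02,  3.58000e-01]), 3263, 4759)
```

View pics/w3.png

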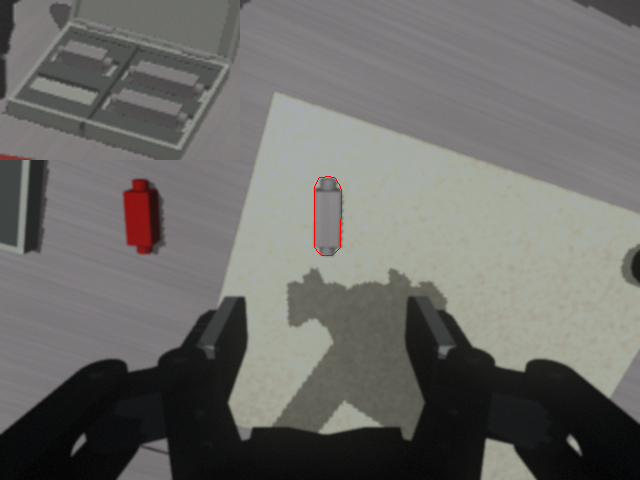

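Both long bars are seated (inset), and the short bar is matched at (328,216). I pick it up and move over short_front.

```bash
python3 -m handwheel '[[[0.05,-0.1,-6,0,0,0],[0.05,-0.1,-12,0,0,0],[0.05,-0.1,-15.5,0,0,0],[0.05,-0.1,-16.6,0,0,0],[0.05,-0.1,-16.6,0,0,0]]]'; python3 -m handwheel '[[[0,0,0,0,0,0],[0,0,0,0,0,0],[0,0,0,0,0,0],[0,0,0,0,0,0],[0,0,0,0,0,0]]]' 1.0 60; python3 -m handwheel '[[[0,0,2,0,0,0],[0,0,7,0,0,0],[-1,4,12,0,0,0],[-2,8,12,0,0,-8],[-3,12,12,0,0,-15.2]]]'; python3 -m handwheel '[[[-4.5,15,0,0,0,0],[-4.5,15,0,0,0,0],[-4.5,15,0,0,0,0],[-4.5,15,0,0,0,0],[-4.5,15,0,0,0,0]]]'; python3 -m handwheel '[[[0,0,0,0,0,0],[0,0,0,0,0,0]]]'
```

```text
time: 17.65
ee_pos: [610.8, -114.3, 17.9]
tcp_rot: [0.985, 0.173, -0.0, -0.0]
ft_force: [-0.2, 1.7, -0.3]
gripper_width: 0.7
time: 18.27
ee_pos: [612.2, -114.7, 20.0]
tcp_rot: [0.985, 0.173, 0.002, 0.001]
ft_force: [-1.7, 0.4, 6.4]
gripper_width: 0.213
time: 18.9
ee_pos: [581.1, 6.6, 140.5]
tcp_rot: [0.999, 0.039, 0.002, 0.0]
ft_force: [1.0, -0.1, -2.1]
gripper_width: 0.213
time: 19.52
ee_pos: [536.0, 155.3, 138.6]
tcp_rot: [0.999, 0.042, 0.0, 0.0]
ft_force: [1.3, 0.2, -1.5]
gripper_width: 0.214
time: 19.77
ee_pos: [536.0, 154.6, 137.8]
tcp_rot: [0.999, 0.041, -0.0, 0.0]
ft_force: [-0.3, 0.1, -2.1]
gripper_width: 0.214
```

```bash
python3 -m handwheel '[[[-0.03,0.28,-5,0,0,0],[-0.03,0.28,-10,0,0,0],[-0.03,0.28,-11.2,0,0,0],[-0.03,0.28,-11.7,0,0,0],[-0.03,0.28,-11.7,0,0,0]]]'; python3 -m handwheel '[[[0,0,-0.3,0,0,0],[0,0,-0.5,0,0,0],[0,0,-0.6,0,0,0],[0,0,-0.7,0,0,0],[0,0,-0.7,0,0,0]]]'
```

```text
time: 20.4
ee_pos: [537.0, 158.5, 22.5]
tcp_rot: [0.999, 0.041, 0.001, -0.0]
ft_force: [-0.5, 0.2, -0.9]
gripper_width: 0.21
time: 21.02
ee_pos: [535.6, 158.6, 15.0]
tcp_rot: [0.999, 0.041, -0.0, 0.0]
ft_force: [-4.3, -2.2, 9.1]
gripper_width: 0.213
```

Contact at 15.0 is again as predicted. I release, rise clear, and work out the lid angle from the corners in the first crop and the clearance behind the lid.

```bash
python3 -m handwheel '[[[0,0,0.1,0,0,0],[0,0,0.1,0,0,0],[0,0,0.1,0,0,0]]]' 3.8; python3 -m handwheel '[[[0,0,1,0,0,0],[0,0,6,0,0,0],[0,0,12,0,0,0],[0,0,18,0,0,0],[0,0,23,0,0,0]]]'; python3 -m handwheel '[[[0,0,0,0,0,0],[0,0,0,0,0,0]]]' 0
python3 - <<'E'
from fit import *
cs={n:camera(n) for n in("scene","side","wrist")}
for n in cs: save(cs[n],n+'4.png')
A=lambda u,v:(312+u/3,80+v/3); S=lambda u,v:(225+(u-405)/3.495,97+v/3.5)
ob={"scene":[A(150,8),A(400,62)],"side":[S(422,52),S(678,18)]}
C,Sn=np.cos(.08),np.sin(.08)
W=lambda x,y,z:[C*x-Sn*y+583.5,Sn*x+C*y+187.5,z]
P=lambda x,rho,d,a:W(x,75-rho*np.cos(a)+d*np.sin(a),17+rho*np.sin(a)+d*np.cos(a))
for n in ob:
    o=least_squares(lambda p:(proj(cs[n],[P(-92,150,0,p[0]),P(92,150,0,p[0])])-ob[n]).ravel(),[2.0]);print(n,o.x,o.fun.round(1))
for a in(o.x[0],1.9,2.0,2.1): print(a,'edge d0',np.round(P(0,150,0,a)),'outer',np.round(P(0,150,18,a)),'tab tip',np.round(P(0,162,9,a)))
print('brown box base', back(cs["scene"],(357,74),0).round(),back(cs["scene"],(400,83),0).round(), back(cs["scene"],(415,92),0).round())
s=r.observe();print(s["time"],s["ee_pos"],s["tcp_rot"])
a=cs["scene"]["image"][30:230,300:460];w=cs["wrist"]["image"]
cv2.imwrite('pics/c4.png',np.hstack([cv2.resize(a,(384,480)),cv2.resize(w[:, :],(416,312)) if 0 else cv2.copyMakeBorder(cv2.resize(w,(416,312)),0,168,0,0,0)])[:,:,::-1])
E
```

```text
time: 21.4
ee_pos: [535.4, 158.5, 14.8]
tcp_rot: [0.999, 0.041, 0.0, -0.0]
ft_force: [0.5, 0.4, 0.2]
gripper_width: 0.443
time: 22.02
ee_pos: [535.7, 158.5, 248.5]
tcp_rot: [0.999, 0.041, 0.001, -0.0]
ft_force: [0.6, 0.0, -0.3]
gripper_width: 0.448
time: 22.28
ee_pos: [535.1, 158.4, 244.8]
tcp_rot: [0.999, 0.041, 0.0, -0.0]
ft_force: [-0.3, 0.1, 0.8]
gripper_width: 0.025
scene [2.16421453] [ 0.5 -1.6  1.1 -1. ]
side [2.1507581] [-0.9 -0.6 -0.7 -0.6]
2.150758102309221 edge d0 [571. 344. 142.] outer [570. 359. 133.] tab tip [570. 358. 148.]
1.9 edge d0 [574. 311. 159.] outer [572. 328. 153.] tab tip [573. 323. 167.]
2.0 edge d0 [573. 324. 153.] outer [571. 341. 146.] tab tip [571. 338. 161.]
2.1 edge d0 [571. 338. 146.] outer [570. 353. 137.] tab tip [570. 352. 152.]
brown box base [331. 602.   0.] [451. 614.   0.] [503. 590.   0.]
22.425 [534.28255173 158.283756   242.80495156] [ 9.99144612e-01  4.13149945e-02 -1.75492823e-03  1.89432875e-04]
```

View pics/c4.png

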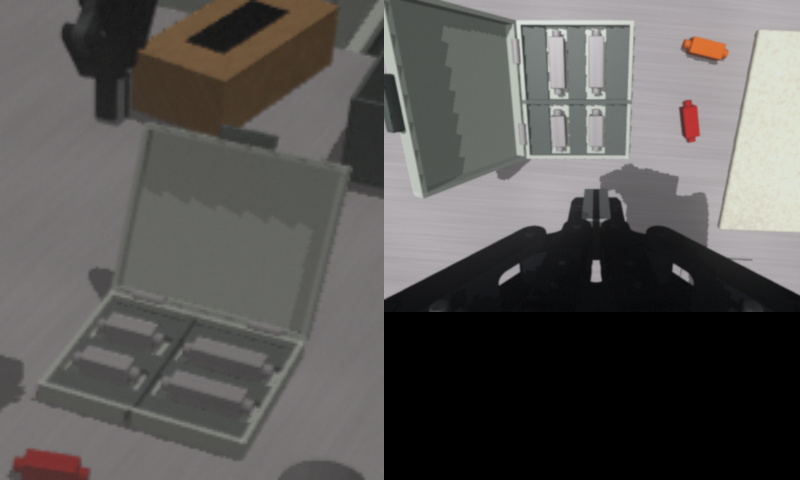

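All four bars show lying in their own pockets, and the lid angle is about 2.15, with its outer edge near (570,359,133). The closed gripper now goes over and behind the lid and pushes it upright.

```bash
python3 -m handwheel '[[[3,25.8,0,0,0,0],[3,25.8,0,0,0,0],[3,25.8,0,0,0,0],[3,25.8,0,0,0,0],[3,25.8,0,0,0,0]]]' 0; python3 -m handwheel '[[[0,0,-5,0,0,0],[0,0,-10,0,0,0],[0,0,-13,0,0,0],[0,0,-13,0,0,0],[0,0,-13,0,0,0]]]'; python3 -m handwheel '[[[0.2,-2.5,0,0,0,0],[0.35,-4.3,0,0,0,0],[0.5,-6.3,1,0,0,0],[0.65,-8.3,2,0,0,0],[0.8,-10.2,2.7,0,0,0]]]'; python3 -m handwheel '[[[0.16,-2,0.6,0,0,0],[0.16,-2,0.6,0,0,0]]]'
python3 - <<'E'
from fit import *
c=camera("side");save(c,'side5.png');s=r.observe();print(s["time"],s["ee_pos"],s["ft_force"])
d=camera("scene");cv2.imwrite('pics/c5.png',np.hstack([cv2.resize(c["image"][60:240,200:350],(400,480)),cv2.resize(d["image"][30:230,300:460],(384,480))])[:,:,::-1])
E
```

```text
time: 23.05
ee_pos: [563.7, 419.9, 241.4]
tcp_rot: [0.999, 0.043, -0.002, 0.001]
ft_force: [-0.2, -0.6, -1.1]
gripper_width: 0.004
time: 23.68
ee_pos: [566.1, 416.3, 116.0]
tcp_rot: [0.999, 0.041, 0.001, -0.0]
ft_force: [0.1, 0.2, -0.1]
gripper_width: 0.002
time: 24.3
ee_pos: [574.0, 313.4, 143.4]
tcp_rot: [0.999, 0.041, 0.001, -0.0]
ft_force: [0.2, 1.3, -0.6]
gripper_width: 0.002
time: 24.55
ee_pos: [575.7, 292.8, 148.6]
tcp_rot: [0.999, 0.04, 0.001, 0.0]
ft_force: [-0.1, 0.2, -1.2]
gripper_width: 0.002
24.6 [575.34283299 293.59636149 148.16670346] [0.15144732 0.07657338 0.17951048]
```

View pics/c5.png

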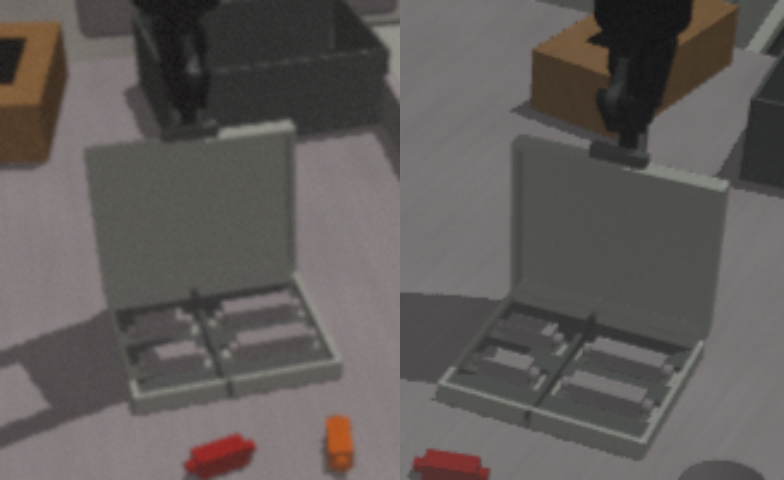

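The lid is about upright, with the finger behind the tab. I carry on over the arc and down.

```bash
python3 -m handwheel '[[[0.15,-1.8,0.3,0,0,0],[0.28,-3.55,0.4,0,0,0],[0.44,-5.5,0,0,0,0],[0.52,-6.5,-0.4,0,0,0],[0.6,-7.4,-0.8,0,0,0]]]'; python3 -m handwheel '[[[0.14,-1.7,-1,0,0,0],[0.26,-3.3,-2.2,0,0,0],[0.36,-4.6,-3.7,0,0,0],[0.46,-5.9,-5.4,0,0,0],[0.46,-5.9,-5.4,0,0,0]]]'; python3 -m handwheel '[[[0.05,-0.6,-1.2,0,0,0],[0.09,-1.1,-2.5,0,0,0],[0.12,-1.5,-3.8,0,0,0],[0.14,-1.8,-4.6,0,0,0],[0.14,-1.8,-4.6,0,0,0]]]'
```

```text
time: 25.28
ee_pos: [581.1, 219.4, 139.6]
tcp_rot: [0.999, 0.041, 0.0, -0.0]
ft_force: [0.1, 2.0, 1.7]
gripper_width: 0.0
time: 25.9
ee_pos: [583.8, 160.1, 83.0]
tcp_rot: [0.999, 0.041, -0.002, 0.0]
ft_force: [-0.1, 0.7, 0.3]
gripper_width: 0.002
time: 26.52
ee_pos: [586.2, 143.2, 38.6]
tcp_rot: [0.999, 0.041, -0.001, 0.0]
ft_force: [0.9, -0.4, 0.1]
gripper_width: -0.003
```

```bash
python3 -m handwheel '[[[0,0,-0.3,0,0,0],[0,0,-0.5,0,0,0],[0,0,-0.5,0,0,0]]]'; python3 -m handwheel '[[[0,0,-0.1,0,0,0],[0,0,-0.2,0,0,0],[0,0,-0.2,0,0,0]]]'; python3 -m handwheel '[[[0,0,-0.1,0,0,0],[0,0,-0.1,0,0,0],[0,0,-0.1,0,0,0]]]'
```

```text
time: 26.9
ee_pos: [587.2, 143.6, 35.1]
tcp_rot: [0.999, 0.041, 0.0, -0.0]
ft_force: [-0.7, 0.3, 0.7]
gripper_width: 0.002
time: 27.28
ee_pos: [587.3, 143.6, 34.9]
tcp_rot: [0.999, 0.041, 0.0, 0.0]
ft_force: [-5.8, -0.4, 13.8]
gripper_width: -0.001
time: 27.65
ee_pos: [587.4, 143.6, 34.8]
tcp_rot: [0.999, 0.042, 0.0, 0.0]
ft_force: [-8.5, -1.8, 19.1]
gripper_width: 0.002
```

The lid stops hard at 34.9 mm, with 19 N on it; 35 mm is shut. I lift off, back away and check.

```bash
python3 -m handwheel '[[[0,0,0.3,0,0,0],[0,0,2,0,0,0],[0,0,7,0,0,0],[0,-3,13,0,0,0],[0,-9,17,0,0,0]]]'; python3 -m handwheel '[[[-5,-20,3,0,0,0],[-5,-20,3,0,0,0],[-5,-20,3,0,0,0],[-5,-20,3,0,0,0],[-5,-20,3,0,0,0]]]'; python3 -m handwheel '[[[0,0,0,0,0,0],[0,0,0,0,0,0]]]'
python3 - <<'E'
from fit import *
c=camera("side");s=r.observe();print(s["time"],s["ee_pos"],s["ft_force"]);d=camera("scene")
for n in("nut","knob","cup"):
    print(n,[np.round(x["position"]) for x in recognise(c,n)[:1]+recognise(d,n)[:1]])
C,Sn=np.cos(.08),np.sin(.08);o=[]
for k in(c,d):
    im=k["image"].copy()
    for z in(17,35): cv2.polylines(im,[proj(k,[[C*x-Sn*y+583.5,Sn*x+C*y+187.5,z] for x,y in((-92,-75),(92,-75),(92,75),(-92,75))]).round().astype(np.int32)],True,(255,0,0))
    o.append(im)
a=np.hstack([cv2.resize(c["image"][140:240,220:350],(390,300)),cv2.resize(d["image"][130:230,305:435],(390,300))])
b=np.hstack([cv2.resize(o[0][140:240,220:350],(390,300)),cv2.resize(o[1][130:230,305:435],(390,300))])
cv2.imwrite('pics/c6.png',np.vstack([a,b])[:,:,::-1])
E
```

```text
time: 28.28
ee_pos: [588.2, 65.1, 198.2]
tcp_rot: [0.999, 0.043, 0.002, -0.0]
ft_force: [2.3, -0.7, 0.1]
gripper_width: -0.003
time: 28.9
ee_pos: [537.0, -136.5, 224.7]
tcp_rot: [0.999, 0.04, 0.001, 0.0]
ft_force: [0.5, 0.3, 0.8]
gripper_width: 0.0
time: 29.15
ee_pos: [537.2, -133.9, 223.6]
tcp_rot: [0.999, 0.042, -0.0, -0.0]
ft_force: [0.0, 0.2, 0.3]
gripper_width: -0.001
29.2 [ 537.18778172 -133.95751968  223.56274433] [ 0.51919547 -0.21587645  0.74566107]
nut [array([283., 407.]), array([150., 363.])]
knob [array([387., 377.]), array([243., 408.])]
cup [array([381., 198.]), array([432., 247.])]
```

View pics/c6.png

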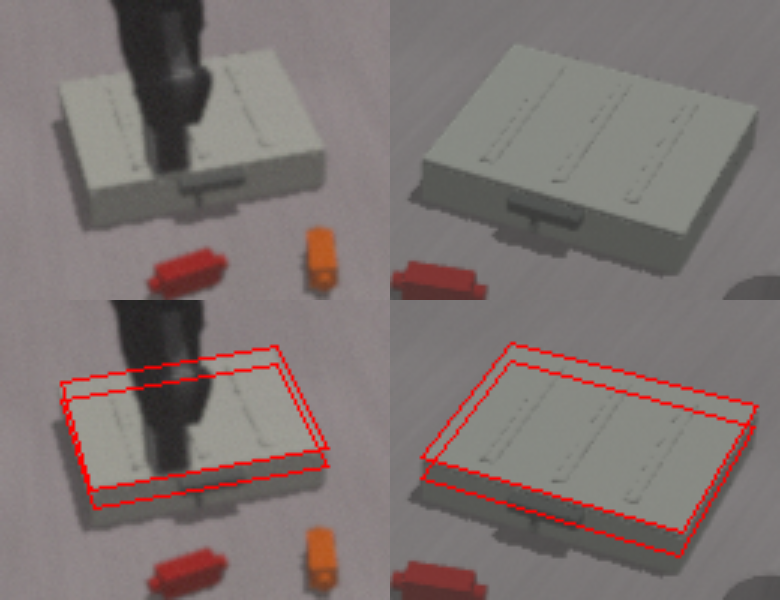

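The lid is shut: its top matches the predicted 35 mm outline in both views, with no gap at the rim. The nut, knob and cup are where they started.

```bash
python3 -c "
from rig import ticket
print(ticket.job_done())"
```

```text
the job is handed in; nothing more can be done
None
```

The job is handed in at about 29 s: all three loose bars are in the case and the lid is shut.

- **Bars:** the two long bars lie in the long row and the short bar in the front short pocket. At each placing, floor contact came at the height predicted from the grasp. A wrist picture before closing showed four bars, each flat in its own pocket, with the stored bar still in place.
- **Lid:** I pushed it over from behind with the closed gripper and pressed it down to a hard stop at 34.9 mm (35 mm is shut), with about 19 N on it. The last pictures show no gap at the rim, and the lid's top matches the predicted shut outline.
- **Other things:** the nut, knob and cup were found within 2–3 pixels of their first positions, which is the networks' usual scatter. The robot stood clear of everything at hand-in.

Two readings disagreed, neither with any effect:
- **Camera offset:** the scene and side cameras differed by 2–5 mm in x. The wrist view agreed with their joint fit for the case.
- **Short-bar fit:** one automatic wrist fit of the short bar failed (its outline merged with other things), so I used the earlier fit, which the overlay confirmed.

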